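# Take the specimen pile apart into its dishes

## Robot

A 6-joint arm with a two-finger parallel gripper is mounted at the origin on a cart in front of the work surface, level with it; the furniture and walls round the work are solid. World frame = base frame: x ahead of the robot, y to its left, z up, the work surface at z = 0. Lengths are in m, angles in rad, forces in N, time in s.
With the tool pointing down it reaches from about 0.35 to 0.775 m from the base axis. Payload 5.5 kg.
Tool frame: the origin (TCP) lies where the fingers leave the gripper's body, on its centre line; the fingertips stand env.tip_reach ahead of it and the grasp point (between the pads) lies 54 mm ahead of it (env.tip_reach is the distance from the TCP to the fingertips, in m); z points along the fingers, y is the line along which they close (so a half turn about z gives the same grasp; the last joint's range is limited). The gripper opens to 85 mm and grips with 20 to 120 N. Pads are 22 mm wide; open, the fingers measure 114 mm over their backs; the gripper's body (76 mm by 85 mm) begins 54 mm behind the grasp point. The pads swing forward as they close: fully open they stand 13 mm farther back than shut.
Start: joints at [0.969, 0.313, 0.046, 1.304, 0, 1.431], TCP at [0.256, 0.515, 0.304] pointing down, gripper open.
Joint ranges: [-2.76, 2.76], [-0.86, 1.69], [-1.03, 1.26], [-2.2, 2.34], [-1.47, 1.5], [-3.14, 3.14]. Speed limits (rad/s): [2.57, 2.57, 3.14, 3.14, 3.14, 3.14].

## Interface

Orientations are given as a unit quaternion [w, x, y, z].
In Python, from workcell import status, optics, hand_in, env gives the robot as it stands.
- The arm moves only by the shell command python3 -m handwheel 'ROWS' [FORCE]. ROWS is a JSON object whose one key "deltas" holds a list of rows, each a list of 5 numbers: the opening, from -1 (shut) to 1 (fully open), then the shift along the tool's x, y, z in units of 40 mm (1.0 is 40 mm), then the turn about the tool's z in units of 10 degrees (1.0 is 10 degrees). In form: {"deltas": [[jaw, x, y, z, roll], ...]}. A call has 1 to 20 rows; each row shifts and turns the commanded pose from where the row before left it, along the tool's axes as they then stand; what a row does not reach is not made up. A row lasts 1/8 s, in which the tool goes at most 62.5 mm and 10.7 degrees, less where a joint would pass 70% of its speed; a pose out of reach is approached as far as the arm can. A call is refused whole if a number of a shift passes 1 or a number of a turn 1, either way. A call with a gripper value outside its range is refused whole. The fingers move at their own pace and stop on an object; FORCE is the grip in N (left out, the last holds). Time passes only in rows, so rows that do not move let the fingers close. It gives the time, the measured TCP pose, the force, the opening and the grip force at its end, in the units of the state.
- status.get_state(): the state, without advancing time (a new reading comes with each control period).
- optics.read_camera(name): name is "scene" or "side" or "wrist"; returns a dict with "frame" (400x640x3 uint8, red, green, blue), "depth" (400x640 float32, m along the optical axis (not along the pixel's ray), 0 where there is no reading), "vfov" (degrees; the focal length in pixels is half the picture's height over the tangent of half this angle, whatever the lens; pixels are square), "cx", "cy" (the principal point, pixels), "k1" (the pictures are not rectified: a ray, as slopes to the right and down, at radius r is drawn at 1 + k1 r^2 times it, then the intrinsics apply), "origin" and "attitude" of the camera in the world. Camera axes: x right, y down, z forward; pixel columns grow to the right and rows downward; lengths in m; the calibration is good to about 2 mm. A picture is of the moment at which its call begins.
- hand_in(): hands the job in; it is judged then, once.
The state is a dict: "clock": time; "joint_pos": joint angles; "qvel": joint speeds; "tau": joint torques, N m; "tcp_pos": TCP position; "orientation": TCP orientation; "wrist_force": force on the tool from outside, world axes, zero at the start; "ft_torque": the same for the moment, N m; "finger_gap": finger opening in m; "grip_force": force on a finger pad.
Only numpy, scipy, OpenCV 4.12 (cv2) and the standard library are available. Lean on these libraries where they do the work, as an engineer would, in place of code of your own. Each camera call takes 0.05 s, during which the arm holds its last target. There are 200 camera calls.

## Task

The specimens on the cork pad have been pressed together under a brass weight long enough. Take the pile apart from the top down, one piece at a time, and set each piece upright and flat inside the rim of its own dish: the brass weight in the yellow-rimmed dish, then the black, the green and the white specimen each in the dish with the rim of its colour. Tip nothing over, and leave the brown and the clear bottle standing where they are.

Things in the scene. Friction and masses are not known exactly. Their poses are not given: they have to be found in the camera images.
- brass_weight: small brass check weight, about 20 g, on top of the pile: 27 mm high; cylindrical body 15 mm across up to about 16 mm above its foot, then a narrow neck and a knob. Origin: centre of its underside; z up.
- specimen_black: black round resin specimen, a disc 26 mm across and 11 mm high, about 15 g, with a small pale label on top; it lies under the brass weight and off-centre on the green specimen. Origin: centre of its underside (the disc's axis is within 1 mm of it); z up.
- specimen_green: green round resin specimen, a disc 30 mm across and 13 mm high, about 15 g, with a small pale label on top; it lies under the black specimen, on the white one, and carries a small dark clip on its flank. Origin: centre of its underside (the disc's axis is within 1 mm of it); z up.
- specimen_white: white round resin specimen, a disc 40 mm across and 18 mm high, about 36 g, with a small pale label on top; the lowest of the pile, it stands on a fixed cork pad 80 x 80 x 5 mm. Origin: centre of its underside (the disc's axis is within 1 mm of it); z up.
- dish_yellow: fixed low round dish for the brass weight: mid-grey disc 60 mm across with a yellow rim. Flat floor 4 mm above the bench, 40 mm across inside the rim; the rim is a rounded bead 6 mm wide that stands 2 mm above the floor (6 mm above the bench). Origin: centre of its underside, on the bench; z up.
- dish_black: fixed low round dish for the black specimen: mid-grey disc 70 mm across with a black rim. Flat floor 4 mm above the bench, 50 mm across inside the rim; the rim is a rounded bead 6 mm wide that stands 2 mm above the floor (6 mm above the bench). Origin: centre of its underside, on the bench; z up.
- dish_green: fixed low round dish for the green specimen: mid-grey disc 74 mm across with a green rim. Flat floor 4 mm above the bench, 54 mm across inside the rim; the rim is a rounded bead 6 mm wide that stands 2 mm above the floor (6 mm above the bench). Origin: centre of its underside, on the bench; z up.
- dish_white: fixed low round dish for the white specimen: mid-grey disc 84 mm across with a white rim. Flat floor 4 mm above the bench, 64 mm across inside the rim; the rim is a rounded bead 6 mm wide that stands 2 mm above the floor (6 mm above the bench). Origin: centre of its underside, on the bench; z up.
- brown_bottle: loose bystander: brown glass dropper bottle with a black cap, 38 mm across, 110 mm high. Origin: centre of its underside; z up. Stays where it is.
- clear_bottle: loose bystander: clear pale-blue dropper bottle with a black cap, 38 mm across, 110 mm high. Origin: centre of its underside; z up. Stays where it is.
Things that resemble listed ones, but are neither listed nor needed, are in the scene too. Leave any orange or pink look-alike of the dish_black alone.

How it is judged:
By the outcome, as a careful person would: the job done as asked, in the order asked, and still so for the second after the job is handed in, with the robot touching nothing.
It also fails if it takes over 122 s, if anything falls off the work surface, if the arm or the gripper's body presses on something with over 40 N, if the wrist force passes 120 N, or if a joint passes its speed limit or range.

## Working session

There is one attempt and no reset: what is moved stays moved. The work goes in short steps, Python scripts to look and compute and a shell command to move; the robot and the scene stay as the last step left them, time stands still between calls to the robot, and variables do not carry over. Pictures are saved under pics/ and viewed, at most 14 in all, crops included, and the job is handed in when it is done.

```bash
mkdir -p pics; ls; cat > h.py <<'E'
import numpy as np, cv2
from scipy.spatial.transform import Rotation as R
from workcell import status, optics, env
def cam(n):
    d=optics.read_camera(n); f=200/np.tan(np.radians(d["vfov"])/2)
    d["K"]=np.array([[f,0,d["cx"]],[0,f,d["cy"]],[0,0,1]]); d["D"]=np.array([d["k1"],0,0,0.])
    a=np.array(d["attitude"],float); d["R"]=R.from_quat(a[[1,2,3,0]]).as_matrix() if a.size==4 else a.reshape(3,3)
    d["o"]=np.array(d["origin"]); return d
def rays(d,px):
    u=cv2.undistortPoints(np.float64(px).reshape(-1,1,2),d["K"],d["D"]).reshape(-1,2)
    return np.c_[u,np.ones(len(u))]@d["R"].T
def plane(d,px,z):
    r=rays(d,px); return d["o"]+r*((z-d["o"][2])/r[:,2])[:,None]
def cloud(d):
    v,u=np.mgrid[0:400,0:640]; r=rays(d,np.c_[u.ravel(),v.ravel()])
    return (d["o"]+r*d["depth"].reshape(-1,1)).reshape(400,640,3)
def save(d,n,box=None,s=1):
    im=d["frame"][:,:,::-1]
    if box: im=im[box[1]:box[3],box[0]:box[2]]
    cv2.imwrite("pics/"+n,cv2.resize(im,None,fx=s,fy=s,interpolation=cv2.INTER_CUBIC))
E
python3 - <<'E'
from h import *
import pickle
print(env.tip_reach, status.get_state())
for n in ["scene","side"]:
    d=cam(n); save(d,n+"0.png"); pickle.dump(d,open(n+"0.pkl","wb")); print(n,d["o"],d["attitude"],d["vfov"],d["k1"],d["cx"],d["cy"])
E
```

```text
pics
0.0726 {'clock': 0.0, 'joint_pos': array([9.69397920e-01, 3.13995169e-01, 4.49624173e-02, 1.30361735e+00,
       7.61740331e-06, 1.43122982e+00]), 'qvel': array([ 4.41470669e-04,  1.61620107e-04,  1.08008370e-03,  1.41979058e-03,
        3.54354601e-05, -1.40349784e-03]), 'tau': array([ 2.77264953e-04, -4.80625892e+01,  2.98534155e+01,  1.94489595e-02,
       -2.23346615e-04, -9.47483159e-06]), 'tcp_pos': array([0.25597874, 0.51443937, 0.30300497]), 'orientation': array([-3.39143461e-04,  2.28869163e-01,  9.73456752e-01, -8.62620379e-04]), 'wrist_force': array([ 0.54206951, -0.3349342 , -0.53904886]), 'ft_torque': array([ 0.01156976, -0.00456904,  0.02740333]), 'grip_force': 0.0, 'finger_gap': 0.08540951390222114}
scene [ 0.12075286 -0.83054195  0.59380569] [-0.51186051  0.83371806 -0.17131856  0.11646014] 52.666591304581914 -0.037170274953128996 319.9274291107332 209.42658142220125
side [ 1.02849866 -0.79351689  1.49119324] [-0.29233383  0.92619824  0.22455272 -0.07920755] 44.573011569252856 -0.011032663718044849 324.55847596222065 196.57795708564873
```

View pics/scene0.png

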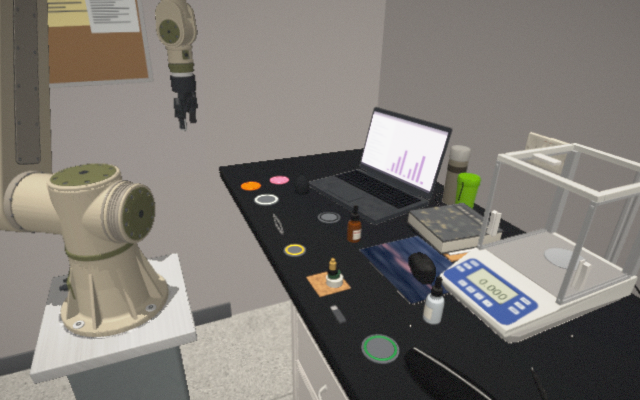

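View pics/side0.png

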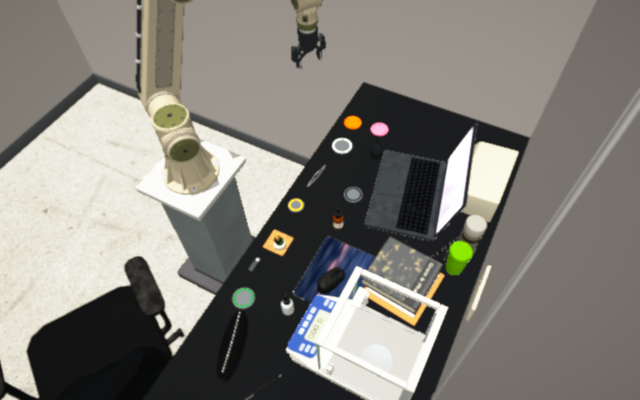

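Scene view: pile at (333,275), yellow dish (295,250), white (266,200), black (329,217), green (380,348), brown bottle (354,230), clear bottle (433,305). Side view: pile (280,241), dishes at (296,205), (342,146), (354,194), (244,298). The orange and pink discs at (353,122) and (380,129) are the look-alikes.

```bash
python3 - <<'E'
from h import *
import pickle
C={"side":dict(yellow=(296,205),white=(342,146),black=(354,194),green=(244,298)),"scene":dict(yellow=(295,250),white=(266,200),black=(329,217),green=(380,348))}
for n in C:
    d=pickle.load(open(n+"0.pkl","rb")); hsv=cv2.cvtColor(d["frame"],cv2.COLOR_RGB2HSV); P=cloud(d)
    for k,(u,v) in C[n].items():
        m=(hsv[...,2]>45).astype(np.uint8) # anything not black bench
        w=np.zeros_like(m); cv2.circle(w,(u,v),26,1,-1); m&=w
        _,lab,st,cen=cv2.connectedComponentsWithStats(m)
        l=lab[v,u]
        if l==0: print(n,k,"no");continue
        c,_=cv2.findContours((lab==l).astype(np.uint8),0,1); c=max(c,key=len)
        e=cv2.fitEllipse(cv2.convexHull(c)); 
        q=plane(d,cv2.convexHull(c).reshape(-1,2),0.005); 
        cc,rr=cv2.minEnclosingCircle(np.float32(q[:,:2]))
        print(n,k,np.round(e[0],1),np.round(e[1],1),plane(d,[e[0]],0.005)[0].round(4),"minc",np.round(cc,4),round(rr,4),"depthpt",P[v,u].round(3))
d=pickle.load(open("side0.pkl","rb"));save(d,"side0c.png",(180,100,400,340),2.5)
d=pickle.load(open("scene0.pkl","rb"));save(d,"scene0c.png",(290,240,380,310),8)
E
```

```text
side yellow [295.6 204.7] [15.5 17.8] [0.4441 0.0462 0.005 ] minc [0.4434 0.0467] 0.0348 depthpt [0.448 0.044 0.009]
side white [341.7 145.4] [18.1 22.5] [0.4674 0.3826 0.005 ] minc [0.4667 0.3832] 0.0481 depthpt [0.471 0.377 0.009]
side black [352.9 194.1] [17.2 20.3] [0.6117 0.1855 0.005 ] minc [0.6111 0.1858] 0.0395 depthpt [0.616 0.187 0.007]
side green [243.1 297.6] [22.4 25. ] [ 0.472  -0.3511  0.005 ] minc [ 0.4714 -0.3507] 0.0407 depthpt [ 0.476 -0.351  0.006]
scene yellow [294.2 249.7] [14.7 24.7] [0.4426 0.0406 0.005 ] minc [0.4425 0.0405] 0.0371 depthpt [0.445 0.042 0.003]
scene white [266.  199.6] [14.8 27.5] [0.4656 0.3727 0.005 ] minc [0.4688 0.378 ] 0.0589 depthpt [0.465 0.37  0.005]
scene black [328.3 217.5] [13.5 26.2] [0.6071 0.1756 0.005 ] minc [0.6085 0.1767] 0.0461 depthpt [0.612 0.182 0.003]
scene green [380.  348.3] [31.  40.7] [ 0.4707 -0.3556  0.005 ] minc [ 0.4727 -0.3542] 0.0418 depthpt [ 0.472 -0.354  0.004]
```

View pics/side0c.png

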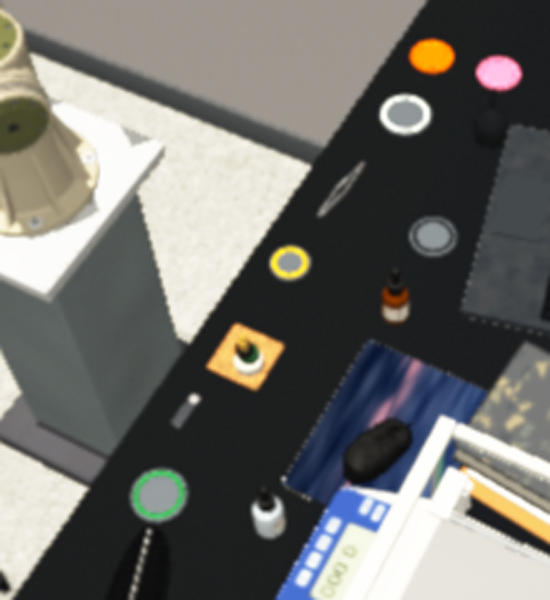

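View pics/scene0c.png

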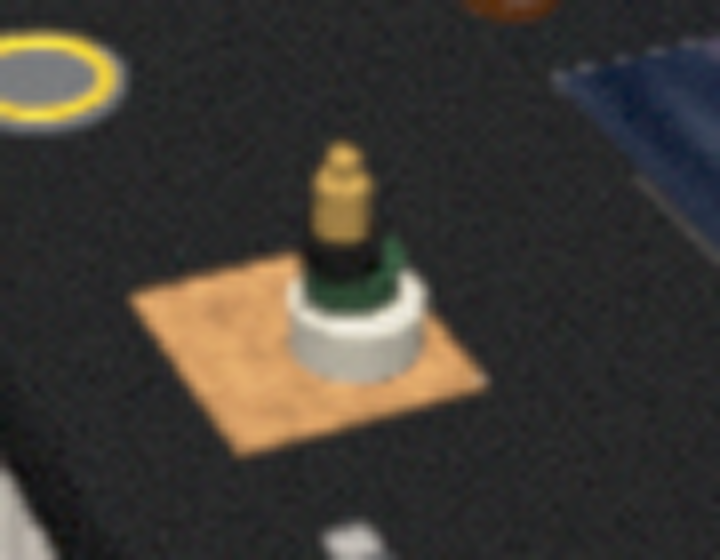

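```bash
python3 -m handwheel '{"deltas": [[1,-0.5,-0.5,0,0],[1,-0.78,-0.76,0,0],[1,-0.78,-0.76,0,0],[1,-0.78,-0.76,0,0],[1,-0.78,-0.76,0,0],[1,-0.78,-0.76,0,0],[1,-0.78,-0.76,0,0],[1,-0.78,-0.76,0,0],[1,-0.78,-0.76,0,0],[1,-0.78,-0.76,0,0],[1,-0.78,-0.76,0,0],[1,-0.78,-0.76,0,0],[1,-0.78,-0.76,0,0],[1,-0.78,-0.76,0,0],[1,-0.78,-0.76,0,0],[1,-0.4,-0.4,0,0],[1,0,0,0,0],[1,0,0,0,0]]}'
python3 - <<'E'
from h import *
import pickle
d=cam("wrist"); save(d,"w1.png"); pickle.dump(d,open("w1.pkl","wb")); print(d["o"],d["R"].round(3),d["vfov"],d["k1"])
E
```

```text
clock: 2.35
tcp_pos: [0.4733, -0.1082, 0.3037]
orientation: [-0.001, 0.229, 0.974, 0.0]
wrist_force: [0.2, 0.1, -1.0]
finger_gap: 0.0852
grip_force: 0.0
[ 0.41079811 -0.07714314  0.37371764] [[ 0.445  0.861  0.245]
 [ 0.896 -0.428 -0.12 ]
 [ 0.001  0.273 -0.962]] 60.99411554160031 -0.07371571995338055
```

View pics/w1.png

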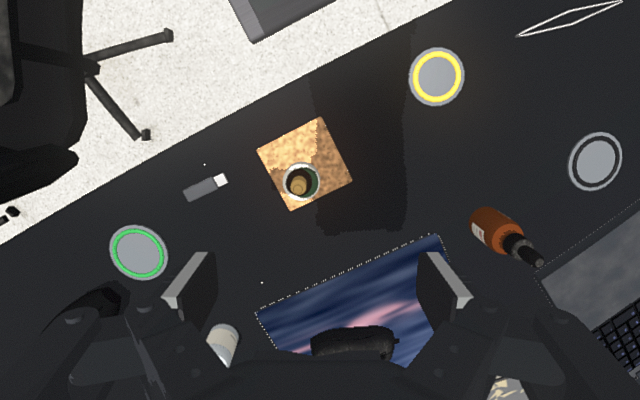

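Wrist view: pile at (301,183) on the pad, yellow dish (437,76), black dish (596,161), green dish (138,252), brown bottle (490,232), clear bottle (222,343). I'll measure the dishes and the pile from here.

```bash
python3 - <<'E'
from h import *
import pickle
d=pickle.load(open("w1.pkl","rb")); hsv=cv2.cvtColor(d["frame"],cv2.COLOR_RGB2HSV); P=cloud(d)
for k,(u,v) in dict(yellow=(437,76),black=(596,161),green=(138,252)).items():
    m=(hsv[...,2]>75).astype(np.uint8); w=np.zeros_like(m); cv2.circle(w,(u,v),42,1,-1); m&=w
    m=cv2.morphologyEx(m,cv2.MORPH_OPEN,np.ones((3,3)))
    _,lab=cv2.connectedComponents(m); l=lab[v,u]
    c,_=cv2.findContours((lab==l).astype(np.uint8),0,1); c=max(c,key=len); e=cv2.fitEllipse(c)
    print(k,np.round(e,1) if 0 else (np.round(e[0],1),np.round(e[1],1)),plane(d,[e[0]],0.005)[0].round(4), P[v,u].round(3))
# heights over the pile
z=P[150:215,260:345,2]; rgb=d["frame"][150:215,260:345]; Q=P[150:215,260:345]
for nm,lo,hi in [("white",.019,.028),("green",.033,.039),("black",.044,.050),("brass",.055,.08)]:
    s=Q[(z>lo)&(z<hi)]; 
    if len(s): print(nm,len(s),s.min(0).round(4),s.max(0).round(4),s.mean(0).round(4))
save(d,"w1c.png",(255,110,355,215),6)
for n,(u,v) in dict(scene=(333,278)).items():
    pass
E
```

```text
yellow (array([436. ,  76.2]), array([55.3, 59.6])) [0.4426 0.0468 0.005 ] [0.443 0.048 0.004]
black (array([595.4, 161.3]), array([35.5, 44.7])) [0.61   0.1859 0.005 ] [0.609 0.186 0.007]
green (array([138.1, 252.1]), array([51.9, 61.4])) [ 0.4703 -0.3476  0.005 ] [ 0.47  -0.349  0.003]
white 327 [ 0.4579 -0.1488  0.019 ] [ 0.498  -0.1089  0.0274] [ 0.4755 -0.1303  0.0228]
green 198 [ 0.4602 -0.1369  0.033 ] [ 0.4926 -0.1104  0.039 ] [ 0.4806 -0.1187  0.0359]
black 289 [ 0.4602 -0.1407  0.0445] [ 0.4863 -0.115   0.0498] [ 0.471  -0.1266  0.0468]
brass 221 [ 0.4651 -0.1343  0.0551] [ 0.48   -0.1197  0.0756] [ 0.4714 -0.1262  0.0669]
```

View pics/w1c.png

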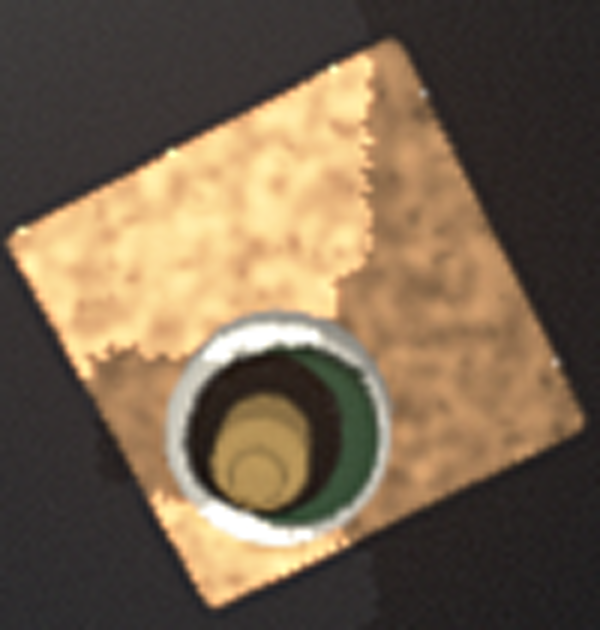

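Pile close-up: the brass weight sits on black, black is shifted left on green, and the white disc is nearest the pad's lower-left corner. Extents put all of them near (0.473..0.478, -0.127). Next I need the bottle positions and the finger geometry.

```bash
cat >> h.py <<'E'
def tool():
    s=status.get_state(); q=np.array(s["orientation"]); return np.array(s["tcp_pos"]), R.from_quat(q[[1,2,3,0]]).as_matrix(), s
def delta(x,y,ztip=None):
    p,M,s=tool(); t=np.array([x,y,p[2] if ztip is None else ztip+0.0726]); return (M.T@(t-p)/0.04).round(3)
def fingers(d):
    p,M,s=tool(); Q=(cloud(d)-p)@M; m=(np.abs(Q[...,0])<0.02)&(np.abs(Q[...,1])<.06)&(Q[...,2]>0.02)&(Q[...,2]<.09)&(d["depth"]>0)
    for sg in (-1,1):
        q=Q[m&(Q[...,1]*sg>0)]
        if len(q): print("finger",sg,len(q),"zmax",np.percentile(q[:,2],[90,99,100]).round(4),"xr",q[:,0].min().round(4),q[:,0].max().round(4),"y",q[:,1].min().round(4),q[:,1].max().round(4))
    print("gap",s["finger_gap"])
E
python3 -m handwheel '{"deltas": [[-0.4,0.05,-0.5,0.2,0],[-0.4,0,0,0,0],[-0.4,0,0,0,0],[-0.4,0,0,0,0],[-0.4,0,0,0,0],[-0.4,0,0,0,0]]}'
python3 - <<'E'
from h import *
import pickle
d=cam("wrist"); pickle.dump(d,open("w2.pkl","wb")); fingers(d)
print("delta brass",delta(.4725,-.127,.051), tool()[0])
for n in ["side","scene","w1"]:
    e=pickle.load(open(n+("0.pkl" if n!="w1" else ".pkl"),"rb")); P=cloud(e).reshape(-1,3)
    for k,c in dict(brown=(.55,.11),clear=(.6,-.3)).items():
        s=P[(np.hypot(P[:,0]-c[0],P[:,1]-c[1])<.09)&(P[:,2]>.03)&(P[:,2]<.12)]
        if len(s)>5: print(n,k,len(s),s.min(0).round(3),s.max(0).round(3),np.median(s,0).round(3))
save(d,"w2.png")
E
```

```text
clock: 3.15
tcp_pos: [0.4632, -0.126, 0.2959]
orientation: [0.0, 0.229, 0.973, 0.0]
wrist_force: [0.1, 0.4, -0.2]
finger_gap: 0.0256
grip_force: 0.0
finger -1 3455 zmax [0.0588 0.068  0.0712] xr -0.0116 0.0144 y -0.0467 -0.0124
finger 1 3455 zmax [0.0587 0.0678 0.0722] xr -0.0115 0.0145 y 0.0129 0.0469
gap 0.025794677651900553
delta brass [-0.218  0.081  4.308] [ 0.4632181  -0.12603927  0.29591179]
side clear 157 [ 0.605 -0.339  0.031] [ 0.689 -0.288  0.115] [ 0.627 -0.325  0.06 ]
scene brown 17 [0.601 0.038 0.033] [0.616 0.053 0.074] [0.603 0.041 0.048]
scene clear 482 [ 0.602 -0.34   0.03 ] [ 0.69  -0.291  0.109] [ 0.615 -0.327  0.056]
w1 brown 417 [0.6   0.036 0.03 ] [0.621 0.059 0.085] [0.606 0.046 0.054]
w1 clear 414 [ 0.601 -0.321  0.03 ] [ 0.635 -0.298  0.056] [ 0.613 -0.302  0.042]
```

View pics/w2.png

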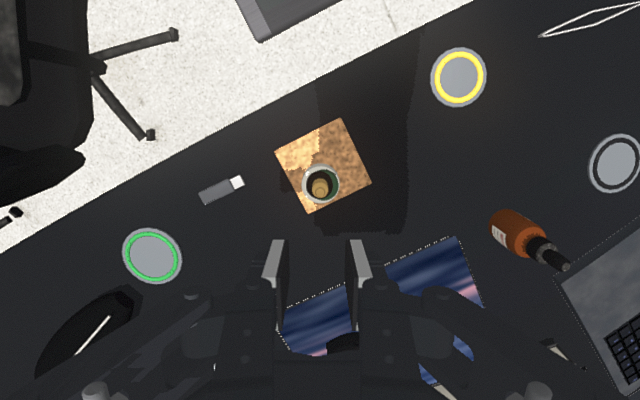

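Wrist view with the jaw at 26 mm: pile at (320,185), fingertips at (277,243) and (357,243), pads clear. Going for the brass weight.

```bash
python3 -m handwheel '{"deltas": [[-0.35,-0.22,0.08,0,0],[-0.35,0,0,0.5,0],[-0.35,0,0,0.6,0],[-0.35,0,0,0.6,0],[-0.35,0,0,0.6,0],[-0.35,0,0,0.6,0],[-0.35,0,0,0.5,0],[-0.35,0,0,0.4,0],[-0.35,0,0,0.25,0],[-0.35,0,0,0.1,0],[-0.35,0,0,0,0],[-0.35,0,0,0,0]]}' 20
python3 - <<'E'
from h import *
d=cam("wrist"); save(d,"w3.png",(200,130,440,310),3); print(delta(.4725,-.127,.053),tool()[0])
E
```

```text
clock: 4.7
tcp_pos: [0.4729, -0.1274, 0.1305]
orientation: [0.001, 0.229, 0.973, -0.0]
wrist_force: [0.5, -0.3, -0.6]
finger_gap: 0.0275
grip_force: 0.0
[0.012 0.004 0.122] [ 0.47284362 -0.12733923  0.1304818 ]
```

View pics/w3.png

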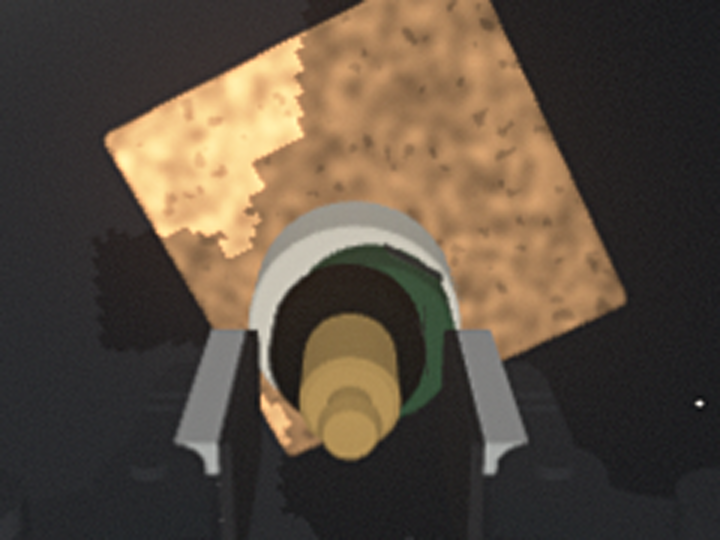

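The weight sits centred between the fingers (crop x 350, fingers at 245 and 455). A dark edge at (440,275) on green's flank is probably the clip. I'll lower 5 mm, close and lift.

```bash
python3 -m handwheel '{"deltas": [[-0.35,0,0,0.12,0],[-0.35,0,0,0,0],[-0.8,0,0,0,0],[-0.8,0,0,0,0],[-0.8,0,0,0,0],[-0.8,0,0,0,0],[-0.8,0,0,0,0],[-0.8,0,0,0,0],[-0.8,0,0,-0.1,0],[-0.8,0,0,-0.2,0],[-0.8,0,0,-0.4,0],[-0.8,0,0,-0.5,0],[-0.8,0,0,-0.5,0],[-0.8,0,0,-0.5,0],[-0.8,0,0,-0.3,0],[-0.8,0,0,0,0],[-0.8,0,0,0,0]]}' 20
python3 - <<'E'
from h import *
import pickle
d=cam("wrist"); save(d,"w4.png",(170,80,490,330),2.4); pickle.dump(d,open("w4.pkl","wb")); print(delta(.4426,.0468,.012),tool()[0])
E
```

```text
clock: 6.88
tcp_pos: [0.4721, -0.1271, 0.2245]
orientation: [-0.0, 0.229, 0.973, 0.0]
wrist_force: [0.6, -0.2, -0.6]
finger_gap: 0.0137
grip_force: 20.6
[2.589 3.562 3.497] [ 0.47200624 -0.12698824  0.22431544]
```

View pics/w4.png

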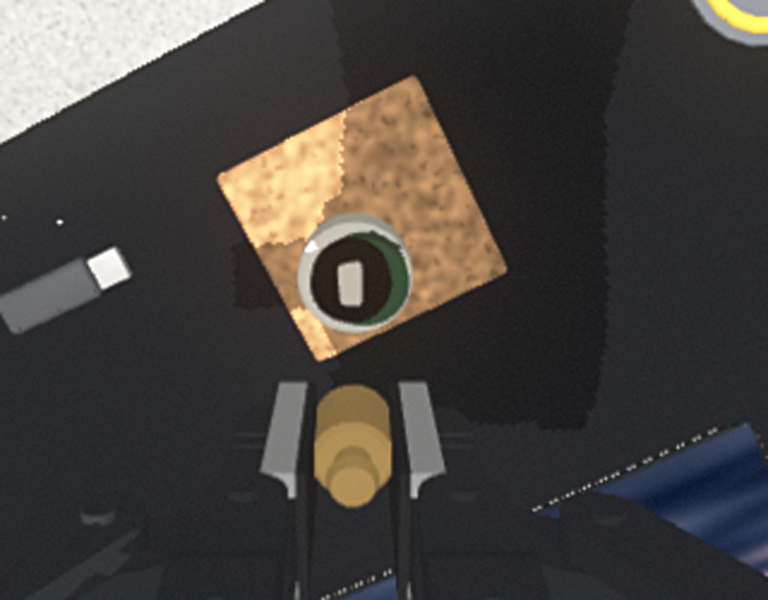

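Weight held upright, with black's pale label visible at (350,283). On to the yellow dish.

```bash
python3 -m handwheel '{"deltas": [[-0.8,0.15,0.2,0,0],[-0.8,0.35,0.48,0,0],[-0.8,0.45,0.62,0,0],[-0.8,0.45,0.62,0,0],[-0.8,0.45,0.62,0,0],[-0.8,0.4,0.55,0,0],[-0.8,0.24,0.32,0,0],[-0.8,0.1,0.15,0,0],[-0.8,0,0,0.3,0],[-0.8,0,0,0.6,0],[-0.8,0,0,0.6,0],[-0.8,0,0,0.6,0],[-0.8,0,0,0.5,0],[-0.8,0,0,0.3,0],[-0.8,0,0,0,0],[-0.8,0,0,0,0]]}'
python3 - <<'E'
from h import *
d=cam("wrist"); save(d,"w5.png",(170,80,490,330),2.4); print(delta(.4426,.0468,.011),tool()[0])
E
```

```text
clock: 8.93
tcp_pos: [0.4436, 0.0462, 0.1095]
orientation: [0.0, 0.229, 0.973, 0.0]
wrist_force: [-0.2, 0.6, 0.6]
finger_gap: 0.0135
grip_force: 20.6
[ 0.033 -0.002  0.653] [0.44377034 0.0462854  0.10973209]
```

View pics/w5.png

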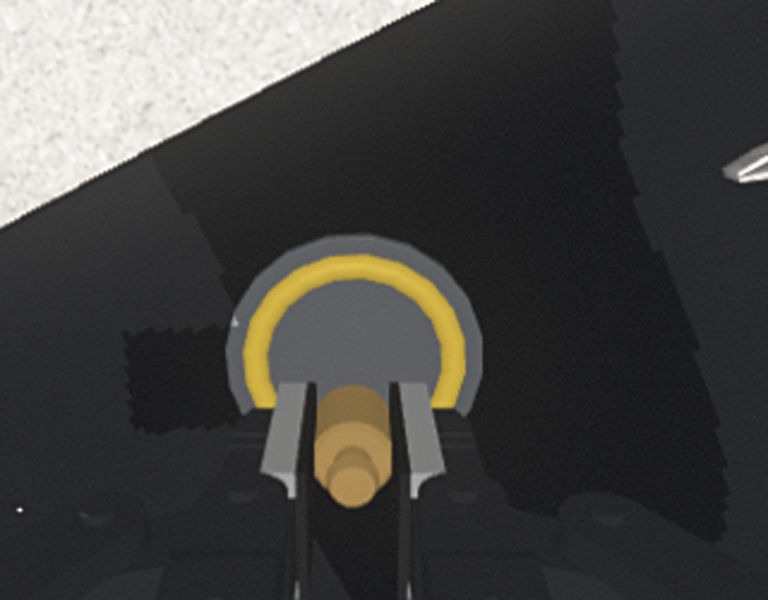

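Weight over the dish centre. Lower and release.

```bash
python3 -m handwheel '{"deltas": [[-0.8,0.03,0,0.25,0],[-0.8,0,0,0.25,0],[-0.8,0,0,0.1,0],[-0.8,0,0,0.05,0],[-0.8,0,0,0,0],[-0.8,0,0,0,0]]}'; python3 -m handwheel '{"deltas": [[-0.8,0,0,0.02,0],[-0.7,0,0,0,0],[-0.6,0,0,0,0],[-0.5,0,0,0,0],[-0.4,0,0,0,0],[-0.3,0,0,0,0],[-0.3,0,0,0,0],[-0.3,0,0,-0.2,0],[-0.3,0,0,-0.5,0],[-0.3,0,0,-0.6,0],[-0.3,0,0,-0.6,0],[-0.3,0,0,-0.6,0],[-0.3,0,0,-0.6,0],[-0.3,0,0,-0.4,0],[-0.3,0,0,0,0]]}'
python3 - <<'E'
from h import *
d=cam("wrist"); save(d,"w6.png",(170,80,490,330),1.2); print(delta(.473,-.128,.041),tool()[0])
P=cloud(d); s=P[(np.hypot(P[...,0]-.4426,P[...,1]-.0468)<.03)&(P[...,2]>.009)&(P[...,2]<.05)]; print(s.min(0),s.max(0),len(s))
E
```

```text
clock: 9.72
tcp_pos: [0.4423, 0.047, 0.0833]
orientation: [0.0, 0.229, 0.973, 0.0]
wrist_force: [-0.1, 0.2, 0.2]
finger_gap: 0.0136
grip_force: 20.6
clock: 11.6
tcp_pos: [0.4429, 0.0469, 0.2239]
orientation: [0.002, 0.229, 0.973, 0.0]
wrist_force: [0.3, -0.2, 0.3]
finger_gap: 0.0302
grip_force: 0.0
[-2.632 -3.577  2.732] [0.44233071 0.04699474 0.22283586]
[0.43509712 0.03979462 0.00915205] [0.45000772 0.05437893 0.03244418] 294
```

View pics/w6.png

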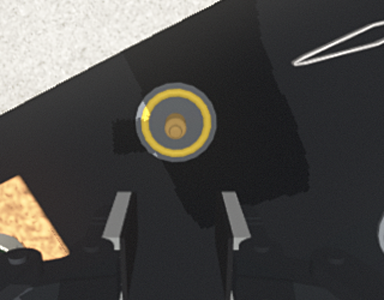

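The weight stands upright in the yellow dish at (175,128). Back to the pile for black.

```bash
python3 -m handwheel '{"deltas": [[-0.1,-0.15,-0.2,0,0],[-0.1,-0.35,-0.48,0,0],[-0.1,-0.45,-0.62,0,0],[-0.1,-0.45,-0.62,0,0],[-0.1,-0.45,-0.62,0,0],[-0.1,-0.4,-0.55,0,0],[-0.1,-0.26,-0.32,0,0],[-0.1,-0.12,-0.17,0,0],[-0.1,0,0,0,0],[-0.1,0,0,0,0]]}'
cat >> h.py <<'E'
def circ(Q,m):
    q=Q[m]; c,r=cv2.minEnclosingCircle(np.float32(q[:,:2])); return len(q),np.round(c,4),round(r,4),q.min(0).round(4),q.max(0).round(4)
def pile(d):
    P=cloud(d); z=P[...,2]; near=np.hypot(P[...,0]-.476,P[...,1]+.127)<.032
    for nm,lo,hi in [("white",.0205,.026),("green",.034,.0385),("black",.0445,.050)]:
        m=near&(z>lo)&(z<hi)
        if m.any(): print(nm,*circ(P,m))
E
python3 - <<'E'
from h import *
import pickle
d=cam("wrist"); pile(d); pickle.dump(d,open("w7.pkl","wb")); print(delta(.473,-.128,.041),tool()[0])
print("w4");pile(pickle.load(open("w4.pkl","rb")))
E
```

```text
clock: 12.9
tcp_pos: [0.4722, -0.1274, 0.2222]
orientation: [-0.0, 0.228, 0.974, 0.0]
wrist_force: [-0.6, 0.6, -0.6]
finger_gap: 0.0383
grip_force: 0.0
white 468 [ 0.4781 -0.1288] 0.0203 [ 0.4581 -0.1489  0.0205] [ 0.498  -0.1091  0.0259]
green 278 [ 0.4763 -0.1264] 0.0167 [ 0.4601 -0.1363  0.0342] [ 0.4928 -0.1106  0.0384]
black 911 [ 0.4731 -0.1279] 0.0133 [ 0.4601 -0.1409  0.0445] [ 0.4859 -0.1151  0.0487]
[-0.026 -0.008  2.717] [ 0.47222731 -0.12730348  0.22226184]
w4
white 477 [ 0.4781 -0.1289] 0.0203 [ 0.4581 -0.1485  0.0206] [ 0.4979 -0.1092  0.0259]
green 268 [ 0.4762 -0.1259] 0.0165 [ 0.4606 -0.1347  0.034 ] [ 0.4926 -0.1104  0.0383]
black 895 [ 0.473  -0.1279] 0.0133 [ 0.4601 -0.1408  0.0445] [ 0.4861 -0.1152  0.0493]
```

```bash
python3 - <<'E'
from h import *
import pickle
d=pickle.load(open("w7.pkl","rb")); P=cloud(d); g=np.array([.4777,-.1254])
v=P[...,:2]-g; r=np.hypot(*np.moveaxis(v,-1,0)); a=np.degrees(np.arctan2(v[...,1],v[...,0])); b=np.hypot(P[...,0]-.473,P[...,1]+.128)
for lo in range(-180,180,20):
    m=(r<.024)&(b>.0145)&(a>=lo)&(a<lo+20)&(P[...,2]>.0245); 
    if m.any(): print(lo,m.sum(),"zmax",P[m][:,2].max().round(4),"rmax",r[m].max().round(4), "col at rmax", np.median(d["frame"][m&(r>.0145)],0) if (m&(r>.0145)).any() else "")
E
```

```text
-180 523 zmax 0.239 rmax 0.023 col at rmax [37. 38. 41.]
-160 159 zmax 0.2332 rmax 0.0229 col at rmax [37. 38. 41.]
-140 150 zmax 0.1895 rmax 0.024 col at rmax [31. 31. 32.]
-120 236 zmax 0.1892 rmax 0.024 col at rmax [31. 30. 31.]
-60 3 zmax 0.0369 rmax 0.0151 col at rmax [131. 129. 118.]
-40 13 zmax 0.0365 rmax 0.015 col at rmax [145. 150. 135.]
-20 20 zmax 0.0379 rmax 0.0152 col at rmax [143. 147. 133.]
0 30 zmax 0.0371 rmax 0.0151 col at rmax [114.  122.5 109. ]
20 40 zmax 0.1884 rmax 0.0178 col at rmax [39.5 44.  52.5]
40 264 zmax 0.1903 rmax 0.0183 col at rmax [32. 32. 33.]
60 290 zmax 0.1916 rmax 0.0176 col at rmax [32. 32. 33.]
80 434 zmax 0.1948 rmax 0.0234 col at rmax [34. 34. 36.]
100 790 zmax 0.2379 rmax 0.024 col at rmax [38. 40. 42.]
120 1682 zmax 0.2453 rmax 0.024 col at rmax [37. 38. 41.]
140 90 zmax 0.2455 rmax 0.024 col at rmax [37. 38. 41.]
```

```bash
python3 -m handwheel '{"deltas": [[-0.1,-0.03,0,0.3,0],[-0.1,0,0,0.5,0],[-0.1,0,0,0.6,0],[-0.1,0,0,0.5,0],[-0.1,0,0,0.4,0],[-0.1,0,0,0.25,0],[-0.1,0,0,0.1,0],[-0.1,0,0,0.07,0],[-0.1,0,0,0,0],[-0.1,0,0,0,0]]}'; python3 - <<'E'
from h import *
print(delta(.473,-.128,.041))
E
```

```text
clock: 14.2
tcp_pos: [0.4738, -0.1288, 0.1139]
orientation: [0.0, 0.229, 0.973, -0.0]
wrist_force: [-0.3, -0.1, 0.7]
finger_gap: 0.0383
grip_force: 0.0
[0.027 0.008 0.009]
```

```bash
python3 -m handwheel '{"deltas": [[-0.2,0,0,0,0],[-0.3,0,0,0,0],[-0.4,0,0,0,0],[-0.55,0,0,0,0],[-0.55,0,0,0,0],[-0.55,0,0,0,0],[-0.55,0,0,-0.05,0],[-0.55,0,0,-0.15,0],[-0.55,0,0,-0.3,0],[-0.55,0,0,-0.5,0],[-0.55,0,0,-0.6,0],[-0.55,0,0,-0.5,0],[-0.55,0,0,-0.4,0],[-0.55,0,0,-0.2,0],[-0.55,0,0,0,0],[-0.55,0,0,0,0]]}' 25
python3 - <<'E'
from h import *
import pickle
d=cam("wrist"); pile(d); pickle.dump(d,open("w8.pkl","wb")); print(delta(.610,.1862,.009),tool()[0])
save(d,"w8.png",(200,100,440,300),3)
E
```

```text
clock: 16.2
tcp_pos: [0.4732, -0.1285, 0.2209]
orientation: [-0.0, 0.229, 0.973, 0.0]
wrist_force: [-0.1, 0.3, -0.8]
finger_gap: 0.024
grip_force: 24.5
white 601 [ 0.4781 -0.1289] 0.0203 [ 0.458  -0.1489  0.0205] [ 0.498  -0.109   0.0259]
green 1107 [ 0.4776 -0.1253] 0.0152 [ 0.4626 -0.1402  0.034 ] [ 0.4925 -0.1105  0.0382]
[0.436 8.566 3.481] [ 0.47309899 -0.12842387  0.22080208]
```

View pics/w8.png

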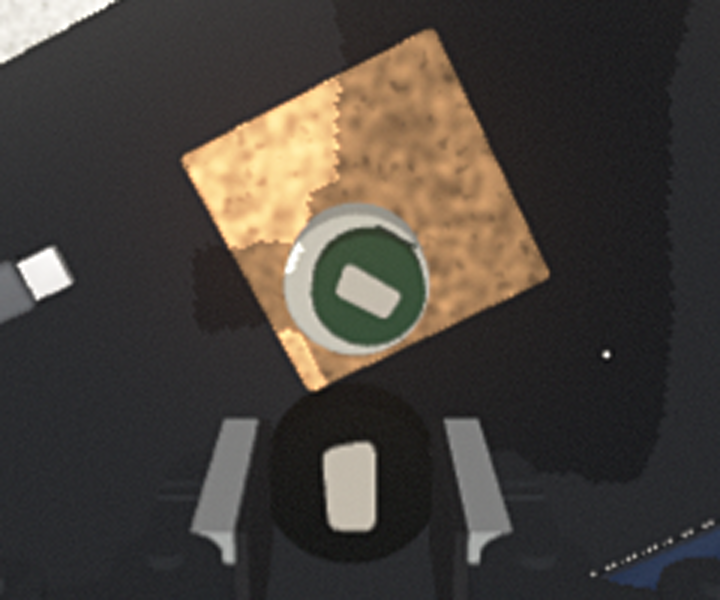

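Black held level. The clip shows at (398,237) on green's flank, in the direction tool +x/+y, so I'll turn the jaw 30° for green. Carrying black to its dish.

```bash
python3 -m handwheel '{"deltas": [[-0.55,0.01,0.3,0,0],[-0.55,0.03,0.6,0,0],[-0.55,0.04,0.8,0,0],[-0.55,0.04,0.85,0,0],[-0.55,0.04,0.85,0,0],[-0.55,0.04,0.85,0,0],[-0.55,0.04,0.85,0,0],[-0.55,0.04,0.85,0,0],[-0.55,0.04,0.8,0,0],[-0.55,0.04,0.75,0,0],[-0.55,0.04,0.6,0,0],[-0.55,0.03,0.35,0,0],[-0.55,0.01,0.12,0,0],[-0.55,0,0,0,0],[-0.55,0,0,0.5,0],[-0.55,0,0,0.6,0],[-0.55,0,0,0.6,0],[-0.55,0,0,0.3,0],[-0.55,0,0,0,0],[-0.55,0,0,0,0]]}'
python3 - <<'E'
from h import *
d=cam("wrist"); print(delta(.610,.1862,.0105),tool()[0]); save(d,"w9.png",(170,80,490,330),2)
P=cloud(d); hsv=cv2.cvtColor(d["frame"],cv2.COLOR_RGB2HSV)
# grey floor+outer plate of the black dish at z<.012
v=np.hypot(P[...,0]-.61,P[...,1]-.186)<.06; m=v&(P[...,2]<.012)&(P[...,2]>-.004)&(hsv[...,2]>75)
print(circ(P,m))
E
```

```text
clock: 18.75
tcp_pos: [0.6111, 0.186, 0.1426]
orientation: [0.001, 0.229, 0.973, 0.0]
wrist_force: [0.6, -0.4, 0.2]
finger_gap: 0.0241
grip_force: 24.6
[ 0.031 -0.013  1.491] [0.61120274 0.18608452 0.14275924]
(19723, array([0.6101, 0.186 ]), 0.0601, array([ 0.5502,  0.1262, -0.0023]), array([0.669 , 0.2459, 0.0076]))
```

```bash
python3 -m handwheel '{"deltas": [[-0.55,0.03,0,0.3,0],[-0.55,0,0,0.5,0],[-0.55,0,0,0.4,0],[-0.55,0,0,0.2,0],[-0.55,0,0,0.08,0],[-0.55,0,0,0,0],[-0.55,0,0,0,0]]}'; python3 -m handwheel '{"deltas": [[-0.45,0,0,0,0],[-0.35,0,0,0,0],[-0.25,0,0,0,0],[-0.15,0,0,0,0],[-0.1,0,0,0,0],[-0.1,0,0,0,0],[-0.1,0,0,-0.15,0],[-0.1,0,0,-0.4,0],[-0.1,0,0,-0.6,0],[-0.1,0,0,-0.7,0],[-0.1,0,0,-0.7,0],[-0.1,0,0,-0.6,0],[-0.1,0,0,-0.3,0],[-0.1,0,0,0,0],[-0.1,0,0,0,0]]}'
python3 - <<'E'
from h import *
d=cam("wrist"); print(delta(.4777,-.1254,.028),tool()[0]); save(d,"w10.png",(170,80,490,330),2)
P=cloud(d); m=(np.hypot(P[...,0]-.61,P[...,1]-.186)<.024)&(P[...,2]<.02)&(P[...,2]>.0115); print(circ(P,m))
E
```

```text
clock: 19.68
tcp_pos: [0.6099, 0.1867, 0.0829]
orientation: [0.001, 0.229, 0.973, 0.0]
wrist_force: [-0.4, -0.1, 0.5]
finger_gap: 0.0242
grip_force: 24.5
clock: 21.55
tcp_pos: [0.6089, 0.1866, 0.2194]
orientation: [-0.001, 0.229, 0.973, -0.0]
wrist_force: [0.0, -0.4, 0.4]
finger_gap: 0.0386
grip_force: 0.0
[-0.546 -8.439  2.971] [0.60879846 0.18654483 0.21907625]
(749, array([0.6092, 0.1874]), 0.0132, array([0.5961, 0.1744, 0.0116]), array([0.622 , 0.2   , 0.0172]))
```

Black sits flat in its dish at (0.609, 0.187). Back to the pile, with the 30° turn at the end.

```bash
python3 -m handwheel '{"deltas": [[0,-0.02,-0.3,0,0],[0,-0.04,-0.6,0,0],[0,-0.05,-0.8,0,0],[0,-0.05,-0.85,0,0],[0,-0.05,-0.85,0,0],[0,-0.05,-0.85,0,0],[0,-0.05,-0.85,0,0],[0,-0.05,-0.85,0,0],[0,-0.05,-0.8,0,0],[0,-0.05,-0.75,0,0],[0,-0.04,-0.5,0,0],[0,-0.03,-0.3,0,0],[0,-0.01,-0.14,0,0],[0,0,0,0,0.6],[0,0,0,0,0.9],[0,0,0,0,0.9],[0,0,0,0,0.6],[0,0,0,0,0],[0,0,0,0,0]]}'
python3 - <<'E'
from h import *
import pickle
d=cam("wrist"); pile(d); pickle.dump(d,open("w11.pkl","wb")); p,M,s=tool(); print(delta(.4777,-.1254,.028),p,M[:,1].round(3),s["joint_pos"].round(2))
E
```

```text
clock: 23.98
tcp_pos: [0.4784, -0.1249, 0.2202]
orientation: [-0.0, 0.472, 0.882, 0.0]
wrist_force: [0.3, 0.1, -0.4]
finger_gap: 0.0425
grip_force: 0.0
white 609 [ 0.4779 -0.129 ] 0.0202 [ 0.4581 -0.1488  0.0206] [ 0.498  -0.1089  0.0259]
green 1130 [ 0.4774 -0.1255] 0.0152 [ 0.4627 -0.1403  0.034 ] [ 0.4923 -0.1105  0.0382]
[ 0.    -0.02   2.991] [ 0.47836441 -0.12499133  0.22023109] [0.832 0.554 0.   ] [-0.42  0.2  -0.31  1.06  0.    0.57]
```

```bash
python3 -m handwheel '{"deltas": [[0,0,-0.02,0.3,0],[0,0,0,0.5,0],[0,0,0,0.6,0],[0,0,0,0.6,0],[0,0,0,0.5,0],[0,0,0,0.3,0],[0,0,0,0.12,0],[0,0,0,0.07,0],[0,0,0,0,0],[0,0,0,0,0]]}'; python3 -m handwheel '{"deltas": [[-0.1,0,0,0,0],[-0.2,0,0,0,0],[-0.3,0,0,0,0],[-0.45,0,0,0,0],[-0.45,0,0,0,0],[-0.45,0,0,0,0],[-0.45,0,0,-0.05,0],[-0.45,0,0,-0.15,0],[-0.45,0,0,-0.3,0],[-0.45,0,0,-0.5,0],[-0.45,0,0,-0.6,0],[-0.45,0,0,-0.6,0],[-0.45,0,0,-0.5,0],[-0.45,0,0,-0.3,0],[-0.45,0,0,0,0],[-0.45,0,0,0,0]]}' 25
python3 - <<'E'
from h import *
import pickle
d=cam("wrist"); pile(d); pickle.dump(d,open("w12.pkl","wb")); p,M,s=tool(); print(delta(.4704,-.3480,.010),p)
save(d,"w12.png",(200,100,440,300),3)
E
```

```text
clock: 25.28
tcp_pos: [0.4781, -0.1258, 0.1012]
orientation: [0.001, 0.473, 0.881, 0.0]
wrist_force: [0.0, -0.3, -0.4]
finger_gap: 0.0425
grip_force: 0.0
clock: 27.28
tcp_pos: [0.4773, -0.1255, 0.22]
orientation: [-0.001, 0.473, 0.881, -0.0]
wrist_force: [-0.4, -0.1, -0.1]
finger_gap: 0.0282
grip_force: 24.7
white 1819 [ 0.4778 -0.1291] 0.0203 [ 0.458  -0.1492  0.0205] [ 0.4978 -0.109   0.025 ]
[-4.548 -3.213  3.428] [ 0.47718612 -0.12545526  0.21985918]
```

View pics/w12.png

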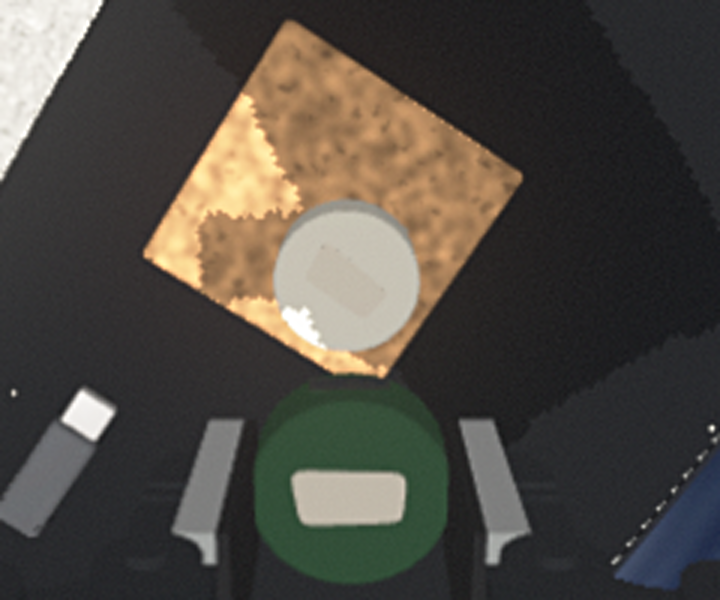

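Green held level between the pads, and white alone on the pad at (347,275). Carrying green to its dish.

```bash
python3 -m handwheel '{"deltas": [[-0.45,-0.2,-0.14,0,0],[-0.45,-0.45,-0.32,0,0],[-0.45,-0.65,-0.46,0,0],[-0.45,-0.75,-0.53,0,0],[-0.45,-0.75,-0.53,0,0],[-0.45,-0.65,-0.46,0,0],[-0.45,-0.55,-0.4,0,0],[-0.45,-0.4,-0.29,0,0],[-0.45,-0.16,-0.1,0,0],[-0.45,0,0,0,0],[-0.45,0,0,0.5,0],[-0.45,0,0,0.6,0],[-0.45,0,0,0.6,0],[-0.45,0,0,0.3,0],[-0.45,0,0,0,0],[-0.45,0,0,0,0]]}'
python3 - <<'E'
from h import *
d=cam("wrist"); print(delta(.4705,-.349,.0104),tool()[0]); save(d,"w13.png",(170,80,490,330),2)
h=cv2.cvtColor(d["frame"],cv2.COLOR_RGB2HSV); P=cloud(d)
m=(h[...,0]>55)&(h[...,0]<85)&(h[...,1]>90)&(P[...,2]<.015)&(P[...,2]>-.005); q=P[m]
A=np.c_[2*q[:,:2],np.ones(len(q))]; c=np.linalg.lstsq(A,(q[:,:2]**2).sum(1),rcond=None)[0]; print("rim fit",len(q),c[:2],np.sqrt(c[2]+c[0]**2+c[1]**2))
E
```

```text
clock: 29.32
tcp_pos: [0.4713, -0.3492, 0.1416]
orientation: [0.001, 0.473, 0.881, -0.0]
wrist_force: [0.3, 0.5, -0.7]
finger_gap: 0.0279
grip_force: 24.7
[ 0.021 -0.013  1.47 ] [ 0.47132258 -0.34936305  0.14179132]
rim fit 1716 [ 0.47104882 -0.34951025] 0.029535260584836433
```

Rim fit (0.471, -0.3495) agrees with where the tool is. Placing green.

```bash
python3 -m handwheel '{"deltas": [[-0.45,0,0,0.3,0],[-0.45,0,0,0.5,0],[-0.45,0,0,0.4,0],[-0.45,0,0,0.19,0],[-0.45,0,0,0.08,0],[-0.45,0,0,0,0],[-0.45,0,0,0,0]]}'; python3 -m handwheel '{"deltas": [[-0.35,0,0,0,0],[-0.25,0,0,0,0],[-0.15,0,0,0,0],[-0.05,0,0,0,0],[0,0,0,0,0],[0,0,0,0,0],[0,0,0,-0.15,0],[0,0,0,-0.4,0],[0,0,0,-0.6,0],[0,0,0,-0.7,0],[0,0,0,-0.7,0],[0,0,0,-0.6,0],[0,0,0,-0.3,0],[0,0,0,0,0],[0,0,0,0,0]]}'
python3 - <<'E'
from h import *
d=cam("wrist"); print(delta(.4779,-.129,.011),tool()[0]); save(d,"w14.png",(170,80,490,330),2)
P=cloud(d); m=(np.hypot(P[...,0]-.471,P[...,1]+.349)<.026)&(P[...,2]<.025)&(P[...,2]>.0135); print(circ(P,m))
E
```

```text
clock: 30.25
tcp_pos: [0.4711, -0.3494, 0.0823]
orientation: [0.001, 0.473, 0.881, -0.0]
wrist_force: [-0.2, 0.3, 0.2]
finger_gap: 0.0287
grip_force: 24.7
clock: 32.12
tcp_pos: [0.4704, -0.3487, 0.219]
orientation: [-0.001, 0.473, 0.881, 0.0]
wrist_force: [0.0, 0.8, -0.1]
finger_gap: 0.0429
grip_force: 0.0
[4.465 3.193 3.386] [ 0.47030552 -0.34863357  0.21874249]
(1015, array([ 0.4708, -0.3485]), 0.0155, array([ 0.4558, -0.3637,  0.0135]), array([ 0.4858, -0.3339,  0.0191]))
```

Green sits flat in its dish. Now white.

```bash
python3 -m handwheel '{"deltas": [[0.3,0.2,0.14,0,0],[0.3,0.45,0.32,0,0],[0.3,0.65,0.46,0,0],[0.3,0.75,0.53,0,0],[0.3,0.75,0.53,0,0],[0.3,0.65,0.46,0,0],[0.3,0.52,0.38,0,0],[0.3,0.35,0.26,0,0],[0.3,0.15,0.11,0,0],[0.3,0,0,0,0],[0.3,0,0,0.5,0],[0.3,0,0,0.6,0],[0.3,0,0,0.6,0],[0.3,0,0,0.3,0],[0.3,0,0,0,0],[0.3,0,0,0,0]]}'
python3 - <<'E'
from h import *
d=cam("wrist"); pile(d); print(delta(.4779,-.129,.012),tool()[0])
E
```

```text
clock: 34.17
tcp_pos: [0.4789, -0.13, 0.1406]
orientation: [0.001, 0.473, 0.881, 0.0]
wrist_force: [0.3, 0.4, 0.7]
finger_gap: 0.0558
grip_force: 0.0
white 3424 [ 0.4781 -0.129 ] 0.0205 [ 0.4581 -0.1494  0.0205] [ 0.498  -0.109   0.0252]
[ 0.037 -0.011  1.405] [ 0.47898653 -0.12996932  0.14080205]
```

```bash
python3 -m handwheel '{"deltas": [[0.3,0.02,0,0.3,0],[0.3,0,0,0.5,0],[0.3,0,0,0.35,0],[0.3,0,0,0.18,0],[0.3,0,0,0.07,0],[0.3,0,0,0,0],[0.3,0,0,0,0]]}'; python3 -m handwheel '{"deltas": [[0.2,0,0,0,0],[0.1,0,0,0,0],[0,0,0,0,0],[-0.2,0,0,0,0],[-0.2,0,0,0,0],[-0.2,0,0,0,0],[-0.2,0,0,-0.05,0],[-0.2,0,0,-0.15,0],[-0.2,0,0,-0.3,0],[-0.2,0,0,-0.5,0],[-0.2,0,0,-0.7,0],[-0.2,0,0,-0.7,0],[-0.2,0,0,-0.6,0],[-0.2,0,0,-0.3,0],[-0.2,0,0,-0.1,0],[-0.2,0,0,0,0],[-0.2,0,0,0,0]]}' 30
python3 - <<'E'
from h import *
d=cam("wrist"); pile(d); print(delta(.467,.382,.012),tool()[0])
E
```

```text
clock: 35.1
tcp_pos: [0.4783, -0.129, 0.0844]
orientation: [0.001, 0.473, 0.881, 0.0]
wrist_force: [0.1, -0.5, -1.1]
finger_gap: 0.0553
grip_force: 0.0
clock: 37.22
tcp_pos: [0.4774, -0.1286, 0.2189]
orientation: [-0.001, 0.473, 0.881, -0.0]
wrist_force: [0.0, 1.0, -0.3]
finger_gap: 0.0383
grip_force: 30.2
[10.779  6.839  3.37 ] [ 0.4774183  -0.12865059  0.21895597]
```

```bash
python3 -m handwheel '{"deltas": [[-0.2,0.3,0.19,0,0],[-0.2,0.55,0.35,0,0],[-0.2,0.75,0.48,0,0],[-0.2,0.8,0.51,0,0],[-0.2,0.8,0.51,0,0],[-0.2,0.8,0.51,0,0],[-0.2,0.8,0.51,0,0],[-0.2,0.8,0.51,0,0],[-0.2,0.8,0.51,0,0],[-0.2,0.8,0.51,0,0],[-0.2,0.8,0.51,0,0],[-0.2,0.75,0.48,0,0],[-0.2,0.65,0.41,0,0],[-0.2,0.5,0.32,0,0],[-0.2,0.3,0.19,0,0],[-0.2,0.2,0.13,0,0],[-0.2,0.1,0.06,0,0],[-0.2,0,0,0,0],[-0.2,0,0,0,0]]}'
python3 - <<'E'
from h import *
d=cam("wrist"); save(d,"w15.png")
h=cv2.cvtColor(d["frame"],cv2.COLOR_RGB2HSV); P=cloud(d)
near=np.hypot(P[...,0]-.467,P[...,1]-.38)<.06
m=near&(h[...,2]>150)&(h[...,1]<60)&(P[...,2]<.015)&(P[...,2]>-.005); q=P[m]
for _ in range(3):
    A=np.c_[2*q[:,:2],np.ones(len(q))]; c=np.linalg.lstsq(A,(q[:,:2]**2).sum(1),rcond=None)[0]; r=np.sqrt(c[2]+c[0]**2+c[1]**2)
    print("rim fit",len(q),c[:2].round(4),r.round(4)); q=q[abs(np.hypot(q[:,0]-c[0],q[:,1]-c[1])-r)<.006]
print(delta(c[0],c[1],.012),tool()[0])
E
```

```text
clock: 39.65
tcp_pos: [0.4689, 0.3685, 0.22]
orientation: [0.0, 0.473, 0.881, -0.0]
wrist_force: [-0.2, 0.1, -0.1]
finger_gap: 0.038
grip_force: 30.2
rim fit 1915 [0.4658 0.385 ] 0.0351
rim fit 1914 [0.4658 0.385 ] 0.0351
rim fit 1914 [0.4658 0.385 ] 0.0351
[0.389 0.162 3.385] [0.46898892 0.36847763 0.21999161]
```

Rim fit has radius 35 mm, as expected for the white dish, centred at (0.466, 0.385). Placing white.

```bash
python3 -m handwheel '{"deltas": [[-0.2,0.2,0.08,0,0],[-0.2,0.19,0.08,0,0],[-0.2,0,0,0.3,0],[-0.2,0,0,0.5,0],[-0.2,0,0,0.6,0],[-0.2,0,0,0.6,0],[-0.2,0,0,0.6,0],[-0.2,0,0,0.4,0],[-0.2,0,0,0.25,0],[-0.2,0,0,0.13,0],[-0.2,0,0,0,0],[-0.2,0,0,0,0]]}'; python3 -m handwheel '{"deltas": [[-0.1,0,0,0,0],[0,0,0,0,0],[0.1,0,0,0,0],[0.2,0,0,0,0],[0.3,0,0,0,0],[0.3,0,0,0,0],[0.3,0,0,-0.15,0],[0.3,0,0,-0.4,0],[0.3,0,0,-0.6,0],[0.3,0,0,-0.7,0],[0.3,0,0,-0.7,0],[0.3,0,0,-0.7,0],[0.3,0,0,-0.6,0],[0.3,0,0,-0.3,0],[0.3,0,0,0,0],[0.3,0,0,0,0]]}'
python3 - <<'E'
from h import *
d=cam("wrist"); P=cloud(d); m=(np.hypot(P[...,0]-.466,P[...,1]-.385)<.031)&(P[...,2]<.03)&(P[...,2]>.018); print(circ(P,m))
e=cam("side"); save(e,"side1.png",(180,100,400,340),2.5)
P=cloud(e).reshape(-1,3)
s=P[(np.hypot(P[:,0]-.6,P[:,1]+.3)<.09)&(P[:,2]>.03)&(P[:,2]<.12)]; print("clear",np.median(s,0).round(3))
E
```

```text
clock: 41.2
tcp_pos: [0.466, 0.3859, 0.0855]
orientation: [0.0, 0.473, 0.881, 0.001]
wrist_force: [-0.1, 0.1, -1.2]
finger_gap: 0.0383
grip_force: 30.2
clock: 43.2
tcp_pos: [0.4652, 0.3854, 0.2498]
orientation: [-0.0, 0.473, 0.881, -0.001]
wrist_force: [-0.3, -0.0, -0.4]
finger_gap: 0.0555
grip_force: 0.0
(1524, array([0.4662, 0.3859]), 0.0203, array([0.4461, 0.366 , 0.0183]), array([0.4857, 0.4058, 0.024 ]))
clear [ 0.627 -0.324  0.058]
```

View pics/side1.png

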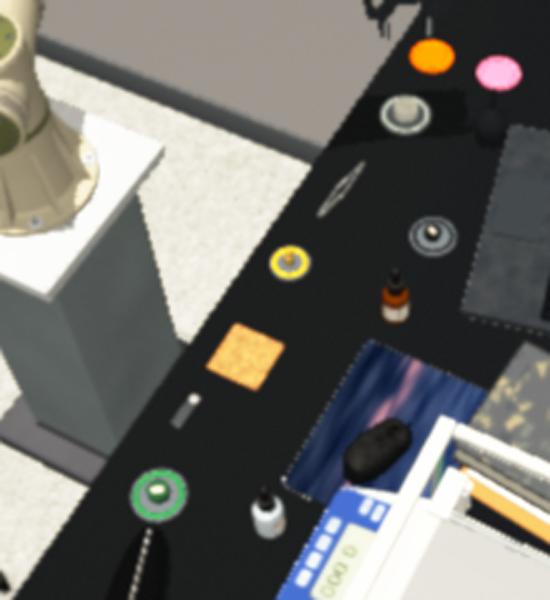

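The final view shows each piece in its dish: weight (290,262), black (433,235), green (158,493), white (405,113). The pad is empty and both bottles are where they were.

```bash
python3 -c "
from workcell import hand_in
print(hand_in())"
```

```text
the job is handed in; nothing more can be done
None
```

The job is handed in: the brass weight and the black, green and white specimens were moved in that order, each upright and flat in its own dish, with both bottles where they were, in about 43 s.

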